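Balance the rice paddle on its ridged rest

TASK

Lay the wooden rice paddle right way up across the narrow ridge of the dark round wooden rest so that it balances there by itself, square to the ridge and level, with neither end touching the ledge. The red-tipped handle is weighted by an unknown amount, so find where it balances; leave the other things on the ledge alone.

Things in the scene. Friction and masses are not known exactly. Their poses are not given: they have to be found in the camera images.
- paddle_mid (a point): Light wooden rice paddle, loose, 202 mm long, underside flat end to end. This point is on its centre line, 10 mm above the underside; x runs along it to the blade, z out of its top. Handle: straight bar 26 wide, 20 thick, from x = -100 (red-tipped butt) to +15 mm. Blade: 60 wide, 8 thick, from x = +15 to its round end at +102 mm.
- paddle_butt (a point): Butt end of the paddle's handle, 100 mm behind paddle_mid, 10 mm above the underside; the last 16 mm are red. A weight is hidden in the handle: total mass 0.09 to 0.21 kg, balance point on the centre line anywhere from 55 to 95 mm from the butt (x = -45 to -5 mm seen from paddle_mid), different each time.
- rest_ridge (a point): Top centre of the ridge of the dark round wooden rest, fixed to the ledge. Foot: disc 90 mm across, 12 high. On it a pale upright flat-topped ridge 12 mm wide (along x) and 56 mm long (along y), top 40 mm above the ledge. The paddle stays only if its balance point is over that 12 mm width; else it tips until one end rests on the ledge.
- canister: airtight clear plastic canister with white press-button lid, 99 x 99 mm, 141 mm high, loose bystander; origin under its centre
- mug: navy ceramic mug, 82 mm across, 90 mm high, handle at its +y; loose bystander; origin under its centre
- tin: small silver tin, 62 mm across, 66 mm high; loose bystander; origin under its centre
- soy: dark bottle with red cap, 56 mm across, 150 mm high; loose bystander; origin under its centre
- bowl: blue ceramic bowl, 112 mm across, 60 mm high; loose bystander; origin under its centre
- chopsticks: pair of bamboo chopsticks, 210 mm long, along its x, lying together on a small round wooden rest (one piece, 17 mm high); loose bystander; origin on the ledge under their middle
There are look-alikes about, which are no part of the job. Leave any pink or purple look-alike of the part that bears paddle_mid alone.

How it is judged:
By the outcome, as a careful person would: the job done as asked, in the order asked, and still so for the second after the job is handed in, with the robot touching nothing.
It also fails if it takes over 51 s, if anything falls off the work surface, if the arm or the gripper's body presses on something with over 40 N, if the wrist force passes 120 N, or if a joint passes its speed limit or range.

ROBOT

A 6-joint arm with a two-finger parallel gripper is mounted at the origin on the work surface. World frame = base frame: x ahead of the robot, y to its left, z up, the work surface at z = 0. Lengths are in mm, angles in rad, forces in N, time in s.
With the tool pointing down it reaches from about 325 to 775 mm from the base axis. Payload 5.5 kg.
Tool frame: the origin (TCP) lies at the very end of the fingers, on their centre line; the grasp point (between the pads) lies 19 mm behind it (r.grip_point_offset is the distance from the TCP to the grasp point, in mm); z points along the fingers, y is the direction in which the jaws open and shut (so a half turn about z gives the same grasp; the last joint's range is limited). The gripper opens to 85 mm and grips with 20 to 120 N. Pads are 22 mm wide; open, the fingers measure 114 mm over their backs; the gripper's body (76 mm by 85 mm) begins 54 mm behind the grasp point. The pads swing forward as they close: fully open they stand 13 mm farther back than shut.
Start: joints at [-1.349, 0.091, 1.231, -0, 1.82, -0.057], TCP at [165.121, -576.846, 231.275] pointing down, gripper open.
Joint ranges: [-2.87, 2.87], [-0.86, 2.18], [0.17, 2.46], [-1.51, 4.65], [0.06, 2.69], [-2.65, 2.65]. Speed limits (rad/s): [2.57, 2.57, 3.01, 3.14, 3.14, 3.14].

INTERFACE

Orientations are given as a rotation vector (axis times angle).
In Python, from cell import sensors, imaging, sign_off, cut_out, tip_of, r gives the robot as it stands.
- The arm moves only by the tool step_arm, never from a script. Its argument "increments" is a list that holds one entry, the list of rows, each a list of 5 numbers: the shift along the world's x, y, z as a fraction of full scale, then the turn about the world's z as a fraction of full scale, then the gripper command: -1 is fully open, 1 is shut, values between are in proportion. A call has 1 to 10 rows; each row is the pose to reach, as a shift and turn from the pose measured when the call began; what a row does not reach only later rows make up. Full scale, the value 1, is 30 cm for a shift and 90 degrees for a turn. A row lasts 1/8 s, in which the tool goes at most 62.5 mm and 10.7 degrees, less where a joint would pass 70% of its speed; a pose out of reach is approached as far as the arm can. A call with a number of a shift or a turn outside -1 to 1 is refused whole. A call with a gripper value outside its range is refused whole. The fingers move at their own pace and stop on an object; "force" is the grip in N (left out, the last holds). Time passes only in rows, so rows that repeat a pose let the fingers close. It gives the time, the measured TCP pose, the force and the opening at its end, in the units of the state.
- sensors.state(): the state, without advancing time (a new reading comes with each control period).
- imaging.snapshot(name): name is "side" or "top"; returns the picture (384x512x3 uint8, red, green, blue); there is no depth.
- imaging.get_calibration(name): a dict with "camera_matrix" (3x3 intrinsics, pixels), "k1" (the pictures are not rectified: a ray, as slopes to the right and down, at radius r is drawn at 1 + k1 r^2 times it, then the intrinsics apply), "T" (4x4, takes a point from camera to world coordinates). Camera axes: x right, y up, looking along -z (the intrinsics and any distortion apply to the point x, -y, -z); pixel columns grow to the right and rows downward; lengths in mm; the calibration is good to about 2 mm. A picture is of the moment at which its call begins. get_calibration takes no time and is no camera call.
- sign_off(): hands the job in, once; it reports no verdict.
Trained networks look in the newest picture that a camera, given by its name, has taken for a name from the list of things; names that differ only in an ending like _2 or _b are one class to them, and where a whole thing is asked for, a point or a joint stands for the part that bears it (a point fixed in the world has none). Each returns a list of dicts, best first, with "p" (0 to 1); they miss things now and then, are a little off and sometimes report something else, mostly with a low value. They report only what shows in the picture. A call takes as long as a camera call. They do not tell look-alikes from the thing itself.
- cut_out(camera, target): "region" (384x512 bool, what is visible of it) and "at" ([column, row] in pixels, amid what is visible of it).
- tip_of(camera, target): "at" ([column, row] in pixels: a listed point, or the origin of a listed thing).
The state is a dict: "time_s": time; "joints": joint angles; "dq": joint speeds; "effort": joint torques, N m; "ee_pos": TCP position; "eef_rot": TCP orientation; "contact_force": force on the tool from outside, world axes, zero at the start; "wrist_torque": the same for the moment, N m; "width": opening from 0.0 (shut) to 1.0 (fully open).
Only numpy, scipy, OpenCV 4.12 (cv2) and the standard library are available. Lean on these libraries where they do the work, as an engineer would, in place of code of your own. Each camera call takes 0.05 s, during which the arm holds its last target.

## Working session

There is one attempt and no reset: what is moved stays moved. The work goes in short steps, Python scripts to look and compute and a tool call to move; the robot and the scene stay as the last step left them, time stands still between calls to the robot, and variables do not carry over. Pictures are saved under pics/ and viewed, and the job is handed in when it is done.

Besides the shell and the picture viewer there is one more tool, called after ">>>" as name(argument=value, ...), one argument or row to a line, values as JSON. step_arm: Moves the arm, as the interface text tells. Its arguments: {"type":"object","properties":{"increments":{"type":"array","items":{"type":"array","items":{"type":"array","items":{"type":"number"}}}},"force":{"type":"number"}},"required":["increments"]}

```bash
mkdir -p pics; ls
cat > h.py <<'E'
import numpy as np, cv2
from cell import sensors, imaging, sign_off, cut_out, tip_of, r
def snap(c,name,scale=1.5):
    im=imaging.snapshot(c); cv2.imwrite(f'pics/{name}.png',im[:,:,::-1]); 
    return im
def crop(im,name,x0,y0,x1,y1,s):
    cv2.imwrite(f'pics/{name}.png',cv2.resize(im[y0:y1,x0:x1,::-1],None,fx=s,fy=s,interpolation=cv2.INTER_CUBIC))
def ray(c,uv):
    k=imaging.get_calibration(c);K=np.array(k['camera_matrix']);T=np.array(k['T'])
    d=np.array([(uv[0]-K[0,2])/K[0,0],(uv[1]-K[1,2])/K[1,1]]); u=d.copy()
    for _ in range(20): u=d/(1+k['k1']*(u@u))
    v=T[:3,:3]@np.array([u[0],-u[1],-1]); return T[:3,3],v
def at_z(c,uv,z):
    o,v=ray(c,uv); return o+v*(z-o[2])/v[2]
def proj(c,p):
    k=imaging.get_calibration(c);K=np.array(k['camera_matrix']);T=np.array(k['T'])
    q=T[:3,:3].T@(np.array(p,float)-T[:3,3]); u=np.array([q[0],-q[1]])/-q[2]
    u=u*(1+k['k1']*(u@u)); return np.array([K[0,0]*u[0]+K[0,2],K[1,1]*u[1]+K[1,2]])
E
python3 - <<'E'
from h import *
np.set_printoptions(precision=1,suppress=True)
for c in ['top','side']:
    im=snap(c,c+'0'); print(c,np.array(imaging.get_calibration(c)['T']))
    for t in ['paddle_mid','paddle_butt','rest_ridge']:
        for d in tip_of(c,t)[:4]: print(t,d['p'],np.array(d['at']),at_z(c,d['at'],40 if 'rest' in t else 10))
print(sensors.state())
E
```

```text
pics
top [[  -0.     1.    -0.1  397.2]
 [  -1.    -0.    -0.   -15.4]
 [  -0.     0.1    1.  1714.2]
 [   0.     0.     0.     1. ]]
paddle_mid 0.96 [358.1 127.6] [ 747.6 -389.1   10. ]
paddle_mid 0.91 [339.3 260. ] [ 253.8 -298.2   10. ]
paddle_mid 0.74 [324.9 199.4] [ 479.5 -254.1   10. ]
paddle_mid 0.62 [196.8 253.7] [290.  229.9  10. ]
paddle_butt 0.94 [358.8 154.9] [ 643.6 -387.3   10. ]
paddle_butt 0.77 [360.6 280.3] [ 178.3 -372.8   10. ]
paddle_butt 0.7 [325.8 224.8] [ 384.7 -253.7   10. ]
paddle_butt 0.59 [183.4 228.4] [385.3 278.6  10. ]
rest_ridge 0.94 [211.7 199.3] [489.8 167.3  40. ]
side [[  -0.9    0.2   -0.2  108.4]
 [  -0.3   -0.6    0.7 1210.5]
 [   0.     0.8    0.7 1145.9]
 [   0.     0.     0.     1. ]]
paddle_mid 0.84 [266.8 162. ] [ 500.4 -243.6   10. ]
paddle_mid 0.78 [329.7 166.9] [ 258.9 -295.9   10. ]
paddle_mid 0.66 [288.9 266. ] [281.5 244.7  10. ]
paddle_mid 0.56 [223.2 131.7] [ 738.2 -387.4   10. ]
paddle_butt 0.69 [245.3 136.1] [ 638.3 -387.1   10. ]
paddle_butt 0.63 [254.2 265.8] [383.7 278.9  10. ]
rest_ridge 0.79 [232.4 227.9] [493.3 173.2  40. ]
{'time_s': 0.4, 'joints': array([-1.3,  0.1,  1.2,  0. ,  1.8, -0.1]), 'dq': array([-0., -0., -0., -0., -0., -0.]), 'effort': array([ -0. , -45.8, -41.7,  -0. ,   0. ,   0. ]), 'ee_pos': array([ 165.1, -576.8,  231.1]), 'eef_rot': array([-3.1, -0.4,  0. ]), 'contact_force': array([-0.4, -0. ,  0.3]), 'wrist_torque': array([0., 0., 0.]), 'width': 0.9993193100671387}
```

```bash
ls pics
```

```text
side0.png
top0.png
```

View pics/top0.png

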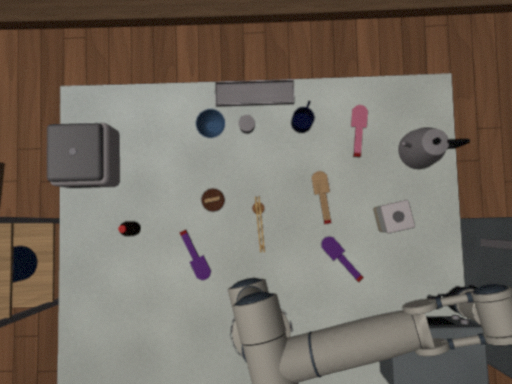

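View pics/side0.png

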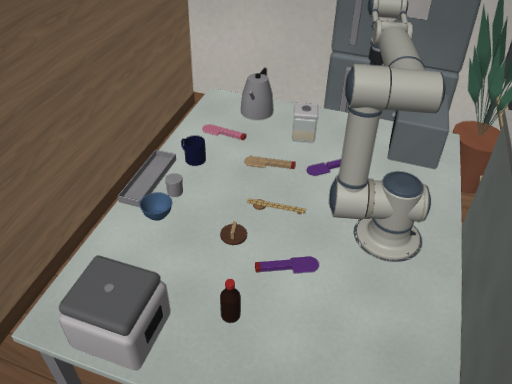

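Candidates in the top view are pink (358,128), purple (339,260) and (197,254), and light wood with a red tip (322,197). The wooden one fits. I'll enlarge it to confirm and refine the poses.

Run:
```python
from h import *
np.set_printoptions(precision=1,suppress=True)
im=imaging.snapshot('top')
a=crop(im,'pt',290,150,360,250,5); b=crop(im,'rt',185,175,240,225,10)
for t,near in [('paddle_mid',(322,197)),('rest_ridge',(212,200))]:
    for d in cut_out('top',t):
        if np.hypot(*(np.array(d['at'])-near))<25:
            m=d['region'].astype(np.uint8); print(t,d['p'],d['at'],m.sum(),cv2.minAreaRect(cv2.findNonZero(m)))
s=imaging.snapshot('side')
crop(s,'ps',235,140,310,190,8); crop(s,'rs',205,205,265,255,10)
# color masks
g=im.astype(int)
sub=(slice(150,250),slice(290,345))
P=g[sub]; sat=P.max(2)-P.min(2)
m=((P[:,:,0]-P[:,:,2])>35).astype(np.uint8)
n,l,st,ce=cv2.connectedComponentsWithStats(m); k=1+st[1:,4].argmax(); 
pts=np.argwhere(l==k)[:,::-1]+[290,150]; print(st[k],cv2.minAreaRect(pts.astype(np.float32)))
W=np.array([at_z('top',p,10)[:2] for p in pts]); c=W.mean(0); u,sv,v=np.linalg.svd(W-c,full_matrices=False); print(c,v[0],np.degrees(np.arctan2(v[0][1],v[0][0])))
t=(W-c)@v[0]; print(t.min(),t.max(), c+v[0]*t.min(), c+v[0]*t.max())
red=(P[:,:,0]>120)&(P[:,:,1]<70); rp=np.argwhere(red)[:,::-1]+[290,150]; print('red',len(rp),rp.mean(0) if len(rp) else 0)
```

```text
paddle_mid 0.95 [318.9, 192.8] 609 ((322.0384826660156, 197.6923065185547), (53.93193817138672, 15.885407447814941), 78.69007110595703)
[ 22  21  19  53 504] ((322.2567443847656, 197.04055786132812), (52.77207565307617, 14.960308074951172), 80.53767395019531)
[ 506.5 -243.2] [-1.  -0.1] -171.78232873108368
-81.34230334140678 116.25223236234366 [ 587.  -231.5] [ 391.4 -259.8]
red 0 0
```

```bash
cd pics; python3 -c "
import cv2,numpy as np
a=[cv2.imread(f+'.png') for f in ['pt','ps','rt','rs']]
a=[cv2.resize(x,(390,290)) if 0 else x for x in a]
H=[cv2.copyMakeBorder(x,0,max(0,500-x.shape[0]),0,max(0,0),cv2.BORDER_CONSTANT) for x in a]
cv2.imwrite('m1.png',cv2.resize(np.hstack([H[0],H[2]]),None,fx=.85,fy=.85))
cv2.imwrite('m2.png',cv2.resize(np.hstack([H[1],H[3]]),None,fx=.66,fy=.66))"
```

```text
(no output)
```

View pics/m1.png

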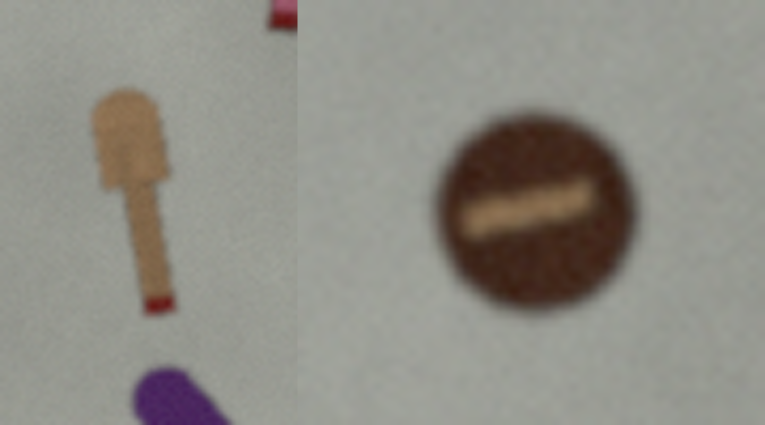

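View pics/m2.png

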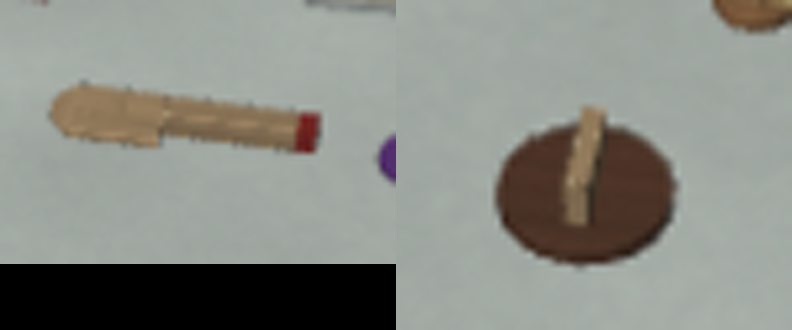

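```bash
cat > meas.py <<'E'
from h import *
def masks(im,x0,y0,x1,y1,f):
    # upsampled binary mask points in full-res pixel coordinates
    s=6; P=cv2.resize(im[y0:y1,x0:x1],None,fx=s,fy=s,interpolation=cv2.INTER_CUBIC).astype(int)
    m=f(P).astype(np.uint8); n,l,st,ce=cv2.connectedComponentsWithStats(m)
    k=1+st[1:,4].argmax(); p=np.argwhere(l==k)[:,::-1]
    return (p+.5)/s-.5+[x0,y0]
E
python3 - <<'E'
from meas import *
np.set_printoptions(precision=2,suppress=True)
im=imaging.snapshot('top'); sd=imaging.snapshot('side')
def fit(c,p,z):
    W=np.array([at_z(c,q,z)[:2] for q in p]);c0=W.mean(0);u,s,v=np.linalg.svd(W-c0,full_matrices=False)
    v0=v[0]; t=(W-c0)@v0; t2=(W-c0)@v[1]
    mid=c0+v0*(t.max()+t.min())/2+v[1]*(t2.max()+t2.min())/2
    return c0,mid,np.degrees(np.arctan2(v0[1],v0[0])),np.ptp(t),np.ptp(t2)
# disc (all non-bg)
p=masks(im,195,180,232,218,lambda P:P.sum(2)<330); print('disc dark',fit('top',p,12))
p=masks(im,203,190,222,210,lambda P:P[:,:,0]>115); print('ridge',fit('top',p,40),proj('top',(490,167,40)))
print('paddle RGB',im[185,318],im[215,325],im[200,335], 'ridge',im[199,212], sd[160,260],sd[165,285])
p=masks(im,305,160,345,235,lambda P:(P[:,:,0]-P[:,:,2])>22); print('paddle',fit('top',p,10))
np.save('pt.npy',p)
# side disc: 
p=masks(sd,215,218,250,250,lambda P:P.sum(2)<260); print('disc side',fit('side',p,12))
E
```

```text
Traceback (most recent call last):
  File "h.py", line 14, in at_z
    o,v=ray(c,uv); return o+v*(z-o[2])/v[2]
        ~~~^^^^^^
  File "h.py", line 9, in ray
    k=imaging.get_calibration(c);K=np.array(k['camera_matrix']);T=np.array(k['T'])
ValueError: time passes only in moves, steps and waits
```

```bash
sed -i 's/k=imaging.get_calibration(c);/k=cal(c);/' h.py
cat >> h.py <<'E'
import pickle,os
_C={}
def cal(c):
    if c not in _C:
        f=f'cal_{c}.pkl'
        if not os.path.exists(f): pickle.dump({k:np.array(v) for k,v in imaging.get_calibration(c).items()},open(f,'wb'))
        _C[c]=pickle.load(open(f,'rb'))
    return _C[c]
E
cat > m1.py <<'E'
from meas import *
np.set_printoptions(precision=2,suppress=True)
im=imaging.snapshot('top'); sd=imaging.snapshot('side'); np.save('top.npy',im); np.save('side.npy',sd)
def fit(c,p,z):
    W=np.array([at_z(c,q,z)[:2] for q in p]);c0=W.mean(0);u,s,v=np.linalg.svd(W-c0,full_matrices=False)
    v0=v[0]; t=(W-c0)@v0; t2=(W-c0)@v[1]
    mid=c0+v0*(t.max()+t.min())/2+v[1]*(t2.max()+t2.min())/2
    return c0,mid,np.degrees(np.arctan2(v0[1],v0[0])),np.ptp(t),np.ptp(t2)
p=masks(im,195,180,232,218,lambda P:P.sum(2)<330); print('disc dark',fit('top',p,12))
p=masks(im,203,190,222,210,lambda P:P[:,:,0]>115); print('ridge',fit('top',p,40),proj('top',(490,167,40)))
print('paddle RGB',im[185,318],im[215,325],im[200,335], 'ridge',im[199,212], sd[160,260],sd[165,285])
p=masks(im,305,160,345,235,lambda P:(P[:,:,0]-P[:,:,2])>22); print('paddle',fit('top',p,10))
p=masks(sd,215,218,250,250,lambda P:P.sum(2)<260); print('disc side',fit('side',p,12))
E
python3 m1.py
```

```text
disc dark (array([490.16, 166.81]), array([490.13, 166.96]), np.float64(-122.24722146041748), np.float64(90.25076015468284), np.float64(88.81020895256358))
ridge (array([490.49, 168.14]), array([490.73, 167.82]), np.float64(100.1690438540021), np.float64(52.66122555407813), np.float64(11.46080263058669)) [211.77 199.23]
paddle RGB [129 101  75] [127 101  73] [153 156 146] ridge [133 106  76] [150 126  94] [125 105  79]
paddle (array([ 504.66, -243.58]), array([ 489.21, -245.62]), np.float64(-171.71967162702566), np.float64(202.89260473651433), np.float64(62.07204411842698))
disc side (array([489.6, 174.8]), array([491.19, 171.86]), np.float64(110.94757798358572), np.float64(97.12109017548605), np.float64(87.78118628123269))
```

```bash
cat > m2.py <<'E'
from meas import *
from scipy.optimize import minimize,least_squares
np.set_printoptions(precision=2,suppress=True)
im=np.load('top.npy').astype(float)
# ridge: render rect model (top only) with blur onto disc
R=im[190:210,202:223,0]; vv,uu=np.mgrid[190:210,202:223]
W=np.array([at_z('top',(a,b),40)[:2] for a,b in zip(uu.ravel(),vv.ravel())])
def model(q):
    x,y,a,s,bg,fg=q
    a=np.radians(a); d=W-[x,y]; X=d@[np.cos(a),np.sin(a)]; Y=d@[-np.sin(a),np.cos(a)]
    g=lambda t,h:.5*(np.tanh((t+h)/s)-np.tanh((t-h)/s))
    return bg+(fg-bg)*g(X,6)*g(Y,28)
w=(np.hypot(*(W-[490,167]).T)<37)
f=least_squares(lambda q:(model(q)-R.ravel())*w,[490,167,11,3,65,135]); print('ridge',f.x,f.cost)
p=masks(im.astype(np.uint8),305,160,345,235,lambda P:(P[:,:,0]-P[:,:,2])>22)
# handle centreline
a=np.radians(8.3)
for z,lo,hi in [(20,-78,8),(8,25,80)]:
    X=np.array([at_z('top',q,z)[:2] for q in p]); t=(X-[488.2,-245.7])@[np.cos(a),np.sin(a)]; n=(X-[488.2,-245.7])@[-np.sin(a),np.cos(a)]
    s=(t>lo)&(t<hi); print(z,np.polyfit(t[s],n[s],1),np.ptp(n[s]),t.min(),t.max())
E
python3 m2.py; python3 -c "
from h import *
for i in range(3):
    s=sensors.state(); print(s['time_s'],s['contact_force'],s['wrist_torque'])"
```

```text
ridge [490.55 168.01  10.46   4.2   64.34 145.44] 1674.4110021173196
20 [-0.01  0.62] 28.981456404142687 -100.17736168180384 101.52181819971165
8 [-0.01  0.04] 62.15301860593173 -100.48480014492324 102.64301676200041
0.8 [-0.38238222 -0.34472974 -0.0378846 ] [ 0.02400743 -0.02526843  0.00115165]
0.8 [-0.38238222 -0.34472974 -0.0378846 ] [ 0.02400743 -0.02526843  0.00115165]
0.8 [-0.38238222 -0.34472974 -0.0378846 ] [ 0.02400743 -0.02526843  0.00115165]
```

Run:
```python
from h import *
from scipy.spatial.transform import Rotation as R
s=sensors.state(); M=R.from_rotvec(s['eef_rot']).as_matrix(); print(M.round(3), np.degrees(np.arctan2(M[1,1],M[0,1])))
print(np.array(s['ee_pos']).round(2),r.grip_point_offset)
```

```text
[[ 0.961  0.275  0.   ]
 [ 0.275 -0.961 -0.   ]
 [ 0.     0.    -1.   ]] -74.02706598200062
[ 165.11 -576.85  231.32] 18.700000000000003
```

>>> step_arm(
  increments=[
    [[0.12,0.125,-0.02,-0.01,-1],[0.25,0.25,-0.04,-0.02,-1],[0.37,0.375,-0.06,-0.03,-1],[0.5,0.5,-0.08,-0.04,-1],[0.62,0.625,-0.1,-0.05,-1],[0.75,0.75,-0.14,-0.06,-1],[0.87,0.875,-0.17,-0.07,-1],[0.99,1.0,-0.2,-0.08,-1],[0.99,1.0,-0.2,-0.08,-1]],
  ],
)

```text
time_s: 1.92
ee_pos: [463.7, -273.9, 170.2]
eef_rot: [-3.13, -0.248, 0.001]
contact_force: [-0.5, -0.6, 0.0]
width: 0.998
```

>>> step_arm(
  increments=[
    [[0.0,0.04,-0.1,-0.012,-1],[0.0,0.083,-0.25,-0.012,-1],[0.0,0.083,-0.38,-0.012,-1],[0.0,0.083,-0.48,-0.012,-1],[0.0,0.083,-0.53,-0.012,-1],[0.0,0.083,-0.53,-0.012,-1]],
  ],
)

```text
time_s: 2.68
ee_pos: [463.0, -249.3, 10.7]
eef_rot: [-3.132, -0.217, 0.003]
contact_force: [-0.6, 0.3, -0.2]
width: 0.999
```

```bash
cat > ft.py <<'E'
from h import *
import sys
n=int(sys.argv[1]); F=[];T=[]
for i in range(n):
    imaging.snapshot('top'); s=sensors.state(); F.append(s['contact_force']);T.append(s['wrist_torque'])
F=np.array(F);T=np.array(T); print('t',s['time_s'],'pos',np.round(s['ee_pos'],1),'rot',np.round(s['eef_rot'],3),'w',s['width'])
print('F',F.mean(0).round(3),'sd',F.std(0).round(3),'T',T.mean(0).round(4),'sd',T.std(0).round(4))
E
python3 ft.py 12
python3 - <<'E'
from h import *
a=imaging.snapshot('top');b=imaging.snapshot('side')
crop(a,'g1t',285,150,365,250,5);crop(b,'g1s',210,90,330,190,5)
E
```

```text
t 3.275 pos [ 463.7 -249.    11.4] rot [-3.132e+00 -2.190e-01  1.000e-03] w 0.9956328557730477
F [ 0.109  0.108 -0.099] sd [0.477 0.611 0.367] T [ 0.0058  0.0004 -0.005 ] sd [0.0236 0.0345 0.035 ]
```

View pics/g1s.png

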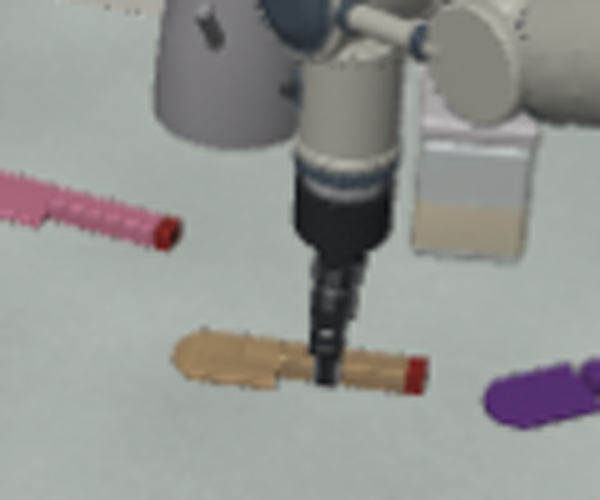

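>>> step_arm(
  increments=[
    [[0.0,0.0,-0.02,0,-1],[0.0,0.0,-0.02,0,1],[0.0,0.0,-0.02,0,1],[0.0,0.0,-0.02,0,1],[0.0,0.0,-0.02,0,1],[0.0,0.0,-0.02,0,1],[0,0,0.05,0,1],[0,0,0.15,0,1],[0,0,0.25,0,1],[0,0,0.25,0,1]],
  ],
  force=60,
)

```text
time_s: 4.62
ee_pos: [464.9, -249.7, 88.7]
eef_rot: [3.133, 0.219, 0.005]
contact_force: [-0.2, -1.4, -1.1]
width: 0.287
```

```bash
python3 ft.py 40
python3 - <<'E'
from h import *
a=imaging.snapshot('top');b=imaging.snapshot('side')
crop(a,'g2t',285,150,365,250,5);crop(b,'g2s',210,90,330,190,5)
E
```

```text
t 6.625 pos [ 463.7 -249.    86.2] rot [-3.132e+00 -2.190e-01  1.000e-03] w 0.28874710833975575
F [-0.003 -0.064 -1.266] sd [0.52  0.432 0.536] T [-0.0015  0.0148 -0.0007] sd [0.0282 0.0245 0.0318]
```

View pics/g2s.png

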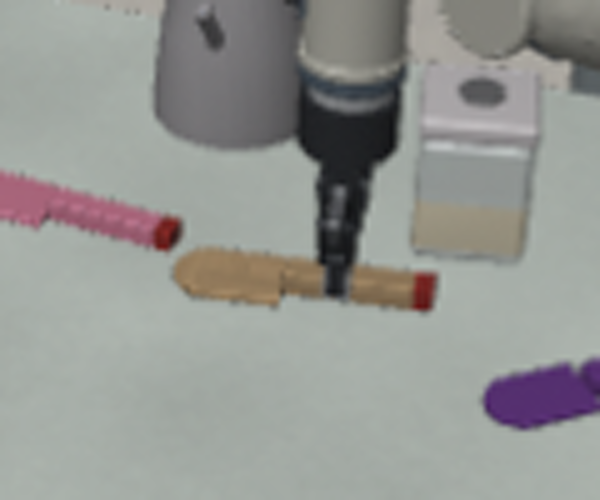

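>>> step_arm(
  increments=[
    [[0.0,0.08,0,0,1],[0.01,0.22,0,0,1],[0.02,0.38,0,0.01,1],[0.03,0.54,0,0.01,1],[0.04,0.7,0,0.02,1],[0.05,0.86,0,0.02,1],[0.05,1.0,0,0.028,1]],
  ],
)

```text
time_s: 7.6
ee_pos: [478.7, 52.8, 86.4]
eef_rot: [-3.126, -0.289, 0.0]
contact_force: [0.8, -1.2, -1.3]
width: 0.288
```

>>> step_arm(
  increments=[
    [[0.0,0.2,0,0,1],[0.0,0.32,0,0,1],[0.0,0.4,0,0,1],[0.0,0.4,0,0,1],[0.0,0.4,0,0,1]],
  ],
)

```text
time_s: 8.22
ee_pos: [478.6, 172.2, 86.3]
eef_rot: [-3.127, -0.289, 0.001]
contact_force: [0.6, -0.3, -1.7]
width: 0.287
```

```bash
python3 ft.py 70
python3 - <<'E'
from h import *
a=imaging.snapshot('top');b=imaging.snapshot('side'); np.save('top3.npy',a); np.save('side3.npy',b)
crop(a,'g3t',170,150,250,250,5);crop(b,'g3s',170,140,290,260,5)
E
```

```text
t 11.725 pos [478.7 172.8  86.4] rot [-3.126 -0.289  0.   ] w 0.28420902175950574
F [ 0.058 -0.    -1.163] sd [0.532 0.514 0.533] T [-0.0034  0.0123  0.004 ] sd [0.0262 0.0263 0.0297]
```

View pics/g3s.png

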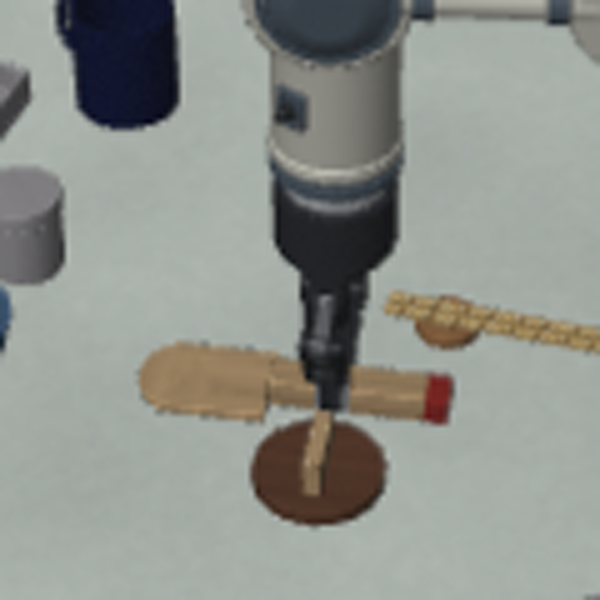

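View pics/g3t.png

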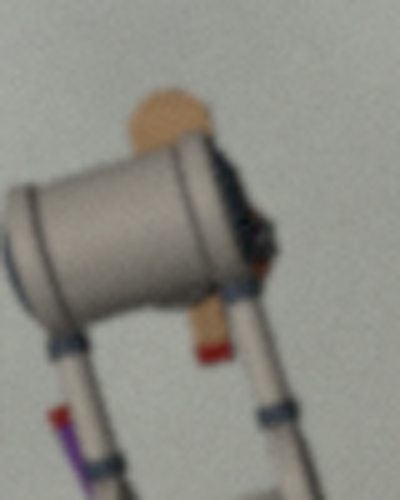

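Run:
```python
from meas import *
np.set_printoptions(precision=2,suppress=True)
im=np.load('top3.npy')
a=np.radians(10.56);u=np.array([np.cos(a),np.sin(a)])
f=lambda P:(P[:,:,0]-P[:,:,2])>25
p1=masks(im,190,163,220,182,f); p2=masks(im,203,208,222,228,f)
for p,z in [(p1,89),(p2,101),(p2,91)]:
    W=np.array([at_z('top',q,z)[:2] for q in p]); d=W-[478.7,172.8]; t=d@u; n=d@[-u[1],u[0]]
    print(z,t.min(),t.max(),n.min(),n.max(),n.mean())
sd=np.load('side3.npy')
p=masks(sd,195,205,265,228,f)
W=np.array([at_z('side',q,91)[:2] for q in p]);d=W-[478.7,172.8];t=d@u;print('side',t.min(),t.max())
```

```text
89 82.5784625579603 126.24818066404977 -30.93119001769296 29.31537668961006 0.36214010600547825
101 -75.32968573961368 -27.4192399016684 -14.90930294958962 12.99183796364375 -1.020783320266952
91 -75.0863647854998 -26.87892796745468 -13.947239336824168 14.126857328350086 0.027373522997742095
side 11.498249153450303 127.03026484734922
```

>>> step_arm(
  increments=[
    [[0.003,-0.023,-0.03,0,1],[0.003,-0.023,-0.08,0,1],[0.003,-0.023,-0.115,0,1],[0.003,-0.023,-0.125,0,1],[0.003,-0.023,-0.13,0,1],[0.003,-0.023,-0.13,0,1]],
  ],
)

```text
time_s: 12.58
ee_pos: [479.8, 166.0, 47.7]
eef_rot: [-3.126, -0.289, -0.0]
contact_force: [-0.6, -0.3, -1.8]
width: 0.284
```

```bash
python3 ft.py 4
python3 - <<'E'
from h import *
b=imaging.snapshot('side')
crop(b,'g4s',180,160,280,260,6)
E
```

```text
t 12.775 pos [479.8 166.   47.9] rot [-3.126e+00 -2.890e-01 -1.000e-03] w 0.28389376912534675
F [-0.109 -0.115 -1.469] sd [0.172 0.487 0.405] T [-0.0109  0.0154 -0.0189] sd [0.0158 0.0208 0.0146]
```

View pics/g4s.png

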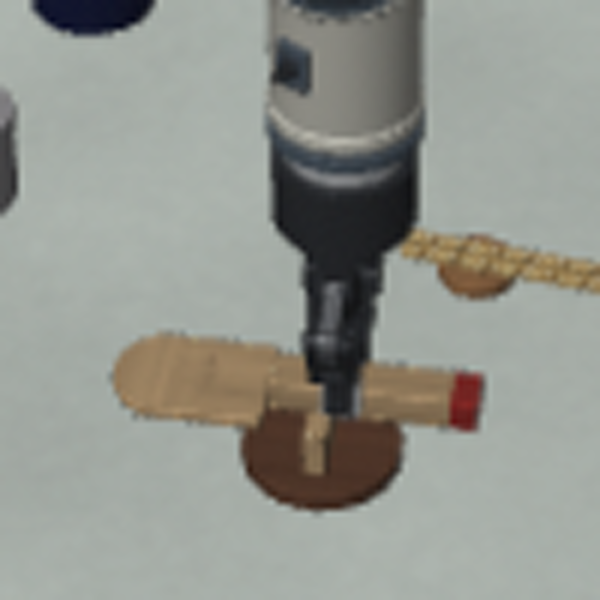

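>>> step_arm(
  increments=[
    [[0.0,0,-0.004,0,1],[0.0,0,-0.008,0,1],[0.0,0,-0.008,0,1]],
  ],
)

```text
time_s: 13.2
ee_pos: [479.8, 166.0, 45.6]
eef_rot: [-3.126, -0.289, -0.001]
contact_force: [-0.7, -0.5, 0.3]
width: 0.287
```

```bash
python3 ft.py 5
```

```text
t 13.45 pos [479.8 166.   45.6] rot [-3.126e+00 -2.890e-01 -1.000e-03] w 0.28838492890119216
F [-0.778 -0.063  0.581] sd [0.152 0.259 0.41 ] T [-0.0395  0.1124 -0.0075] sd [0.022  0.0163 0.0316]
```

>>> step_arm(
  increments=[
    [[0,0,0,0,0.3],[0,0,0,0,0.3],[0,0,0,0,0.3],[0,0,0,0,0.3]],
  ],
  force=20,
)

```text
time_s: 13.95
ee_pos: [479.8, 165.9, 45.5]
eef_rot: [-3.126, -0.289, -0.001]
contact_force: [0.5, 0.2, -0.2]
width: 0.352
```

```bash
python3 ft.py 5;  python3 - <<'E'
from h import *
b=imaging.snapshot('side')
crop(b,'g5s',180,160,280,260,6)
E
```

```text
t 14.2 pos [479.8 166.   45.6] rot [-3.126e+00 -2.890e-01 -1.000e-03] w 0.34944883134833055
F [ 0.017 -0.01   0.021] sd [0.365 0.656 0.262] T [ 0.0167  0.0061 -0.0217] sd [0.0304 0.0321 0.0325]
```

View pics/g5s.png

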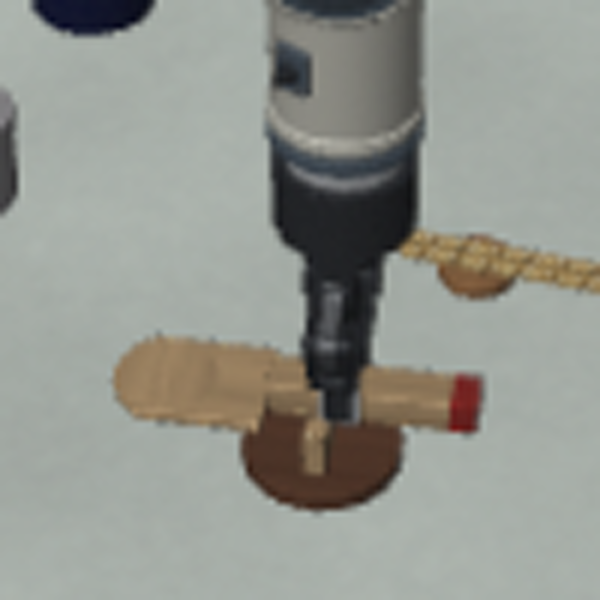

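Forces are now zero and the paddle stays level. I'll open wider and retreat.

>>> step_arm(
  increments=[
    [[0,0,0,0,0.0],[0,0,0,0,-0.3],[0,0,0,0,-0.6],[0,0,0,0,-0.6],[0,0,0.05,0,-0.6],[0,0,0.15,0,-0.6],[0,0,0.3,0,-0.6],[0,-0.1,0.45,0,-0.6],[0,-0.3,0.5,0,-0.6],[-0.1,-0.5,0.55,0,-0.6]],
  ],
)

```text
time_s: 15.5
ee_pos: [452.8, 19.8, 211.3]
eef_rot: [-3.127, -0.29, -0.005]
contact_force: [0.7, -0.6, -0.1]
width: 0.801
```

>>> step_arm(
  increments=[
    [[0,-0.2,0,0,-0.6],[0,-0.4,0,0,-0.6],[0,-0.6,0,0,-0.6],[0,-0.6,0,0,-0.6],[0,-0.6,0,0,-0.6]],
  ],
)

```text
time_s: 16.12
ee_pos: [452.9, -160.0, 212.2]
eef_rot: [-3.127, -0.289, -0.006]
contact_force: [-0.7, 0.2, 0.5]
width: 0.799
```

Run:
```python
from meas import *
np.set_printoptions(precision=2,suppress=True)
a=imaging.snapshot('top');b=imaging.snapshot('side'); np.save('top6.npy',a)
A=cv2.resize(a[150:250,170:250],None,fx=5,fy=5,interpolation=cv2.INTER_CUBIC);B=cv2.resize(b[180:255,190:270],None,fx=5,fy=5,interpolation=cv2.INTER_CUBIC)
B=cv2.copyMakeBorder(B,0,125,0,0,cv2.BORDER_CONSTANT); cv2.imwrite('pics/g6.png',np.hstack([A,B])[:,:,::-1])
cv2.imwrite('pics/g6full.png',a[:,:,::-1])
f=lambda P:(P[:,:,0]-P[:,:,2])>25
p=masks(a,190,155,230,235,lambda P:((P[:,:,0]-P[:,:,2])>25)&(P[:,:,0]>100)|((P[:,:,0]>90)&(P[:,:,1]<60)))
W=np.array([at_z('top',q,50)[:2] for q in p]);c=W.mean(0);v=np.linalg.svd(W-c,full_matrices=False)[2][0];v*=np.sign(v[0]);t=(W-[490.5,168])@v
print(c,np.degrees(np.arctan2(v[1],v[0])),t.min(),t.max()); print(sensors.state()['time_s'],sensors.state()['ee_pos'])
```

```text
[519.93 173.12] 9.8102328919437 -85.77326167580661 114.92387258707254
16.225 [ 453.1  -159.01  211.94]
```

View pics/g6.png

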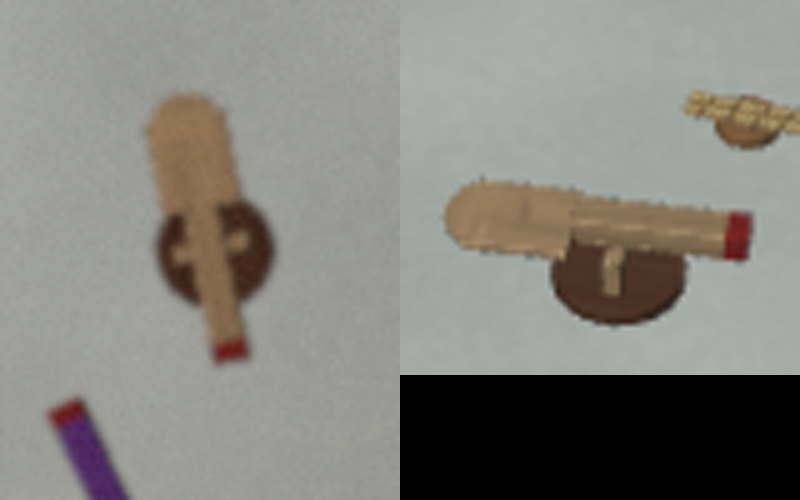

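View pics/g6full.png

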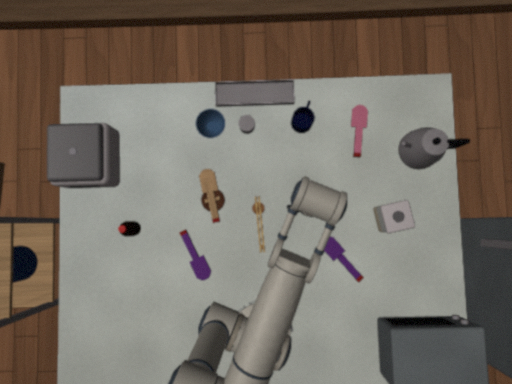

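Run:
```python
from meas import *
from scipy.optimize import least_squares
np.set_printoptions(precision=2,suppress=True)
S=[imaging.snapshot('side').astype(float) for _ in range(8)]; T=[imaging.snapshot('top').astype(float) for _ in range(8)]
t=np.mean(T,0); s=np.mean(S,0)
print('drift',np.abs(S[0]-S[-1])[190:250,190:270].mean(),np.abs(t-np.load('top6.npy'))[150:250,170:250].mean(),np.abs(T[0]-T[-1])[150:250,170:250].mean())
# ridge from initial top, several fits
im=np.load('top.npy').astype(float)
for ch in (0,1,2):
  for rad in (32,36,39):
    vv,uu=np.mgrid[186:214,198:226]; W=np.array([at_z('top',(a,b),40)[:2] for a,b in zip(uu.ravel(),vv.ravel())]); R=im[186:214,198:226,ch].ravel()
    w=np.hypot(*(W-[490,167]).T)<rad
    def res(q):
        x,y,a,sg,bg,fg=q;a=np.radians(a);d=W-[x,y];X=d@[np.cos(a),np.sin(a)];Y=d@[-np.sin(a),np.cos(a)]
        g=lambda t,h:.5*(np.tanh((t+h)/sg)-np.tanh((t-h)/sg))
        return (bg+(fg-bg)*g(X,6)*g(Y,28)-R)*w
    f=least_squares(res,[490,167,11,3,40,135]);print(ch,rad,f.x[:3],end='; ')
# paddle handle centreline near butt & blade mean line in new top
m=lambda P:(P[:,:,0]-P[:,:,2])>25
u8=t.astype(np.uint8)
p=masks(u8,195,160,225,190,m); B=np.array([at_z('top',q,48)[:2] for q in p]); B=B[(B[:,0]>535)]
p=masks(u8,208,212,222,228,m); H=np.array([at_z('top',q,60)[:2] for q in p]); H=H[(H[:,0]<433)]
d=B.mean(0)-H.mean(0); print('\npaddle',B.mean(0),H.mean(0),np.degrees(np.arctan2(d[1],d[0])))
# level: side blade tip & butt pixel compared to projection
a=np.radians(10.2);u=np.array([np.cos(a),np.sin(a)]);n=np.array([-u[1],u[0]])
mid=np.array([490.5,168])+u*13.5
for nm,x,z in [('butt bottom',-100,40),('butt top',-100,60)]:
    for sgn in(1,-1): print(nm,proj('side',[*(mid+u*x+n*13*sgn),z]))
print('tip',proj('side',[*(mid+u*102),48]),proj('side',[*(mid+u*102),40]))
crop(s.astype(np.uint8),'g7',190,180,270,255,9)
```

```text
drift 0.35847222222222225 1.311375 1.6774166666666666
0 32 [490.57 167.94  10.46]; 0 36 [490.56 167.96  10.48]; 0 39 [490.55 168.01  10.48]; 1 32 [490.43 167.71  10.45]; 1 36 [490.43 167.71  10.46]; 1 39 [490.41 167.82  10.46]; 2 32 [490.41 167.56  10.53]; 2 36 [490.4  167.61  10.53]; 2 39 [490.36 167.74  10.52]; 
paddle [566.88 180.53] [419.68 154.5 ] 10.031279464059379
butt bottom [259.49 232.81]
butt bottom [260.49 227.19]
butt top [259.67 228.43]
butt top [260.68 222.82]
tip [199.08 221.37] [199.21 223.11]
```

View pics/g7.png

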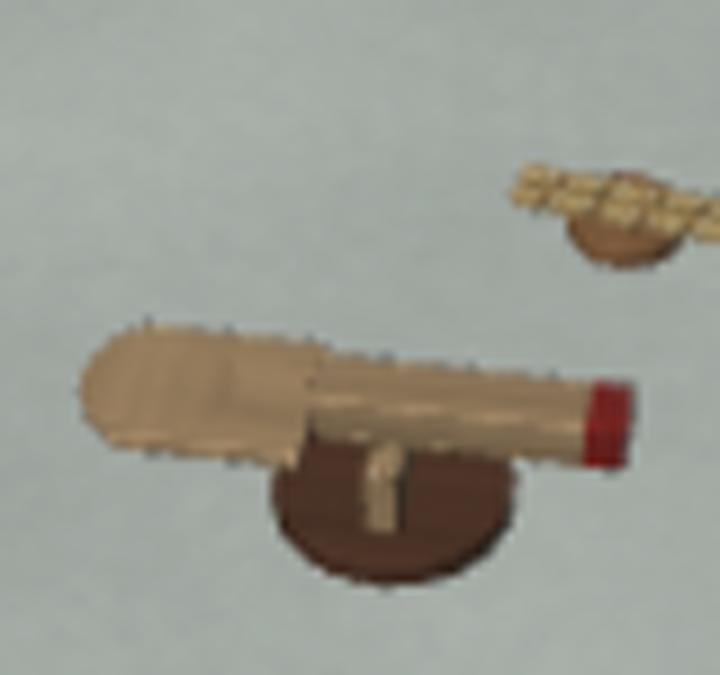

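```bash
python3 -c "
from h import *
print(sensors.state()['time_s']); print(sign_off())"
```

```text
17.025
the job is handed in; nothing more can be done
None
```

I laid the wooden paddle across the ridge, right way up, and it balances there by itself. The job was handed in at about 17 s. The arm is clear of the paddle, and I moved nothing else on the ledge.

**Finding the balance point:** I gripped the wooden paddle by the handle about 24.5 mm behind paddle_mid. From 110 noisy wrist readings I got a weight of about 1.2 N. That puts the balance point about 13 mm behind paddle_mid, with roughly 2 mm of uncertainty. I turned the paddle about 2.5°, set that point over the ridge centre, loosened the grip to check that it stayed, then backed off.

**Last checks:**
- **Steadiness:** two sets of pictures within about a second of the arm clearing the paddle showed no movement.
- **Square to the ridge:** the paddle lies at 10.0° and the ridge's cross direction at about 10.5°, so it is square to within roughly 0.5°. A rougher fit that caught some ridge pixels gave 9.8°.
- **Level:** both ends are clear of the ledge. The side view matches a level paddle to within about 1 pixel. The small difference left, at most about 1.7° of tilt, was already there while the gripper held it, so I put it down to calibration error.

The two cameras disagreed by about 6 mm on where the ridge is; I used the top view.

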